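Fit the V-rests and hold the tube jig's tailstock open

ROBOT

A 7-joint arm with a two-finger parallel gripper is mounted at the origin on the work surface. World frame = base frame: x ahead of the robot, y to its left, z up, the work surface at z = 0. Lengths are in m, angles in rad, forces in N, time in s.
With the tool pointing down it reaches from about 0.4 to 0.875 m from the base axis. Payload 19.3 kg.
Tool frame: the origin (TCP) lies at the very end of the fingers, on their centre line; the grasp point (between the pads) lies 19 mm behind it; z points along the fingers, y is the direction in which the jaws open and shut (so a half turn about z gives the same grasp; the last joint's range is limited). The gripper opens to 85 mm and grips with 20 to 120 N. Pads are 22 mm wide; open, the fingers measure 114 mm over their backs; the gripper's body (76 mm by 85 mm) begins 54 mm behind the grasp point. The pads swing forward as they close: fully open they stand 13 mm farther back than shut.
Start: joints at [-1.329, 0.521, -0.036, 1.599, 0.021, 1.021, -0.113], TCP at [0.192, 0.595, 0.231] pointing down, gripper open.
Joint ranges: [-2.91, 2.91], [-0.3, 2.13], [-1.5, 1.42], [0.17, 2.43], [-1.26, 4.41], [0.16, 1.93], [-2.52, 2.52]. Speed limits (rad/s): [1.89, 1.89, 2.39, 2.39, 3.01, 3.01, 3.01].

INTERFACE

Orientations are given as [roll, pitch, yaw] about the fixed x, y, z axes, in that order (R = Rz(yaw) Ry(pitch) Rx(roll)).
In Python, from workcell import bot, grab_frame, calibration, workorder gives the robot as it stands.
- The arm moves only by the tool move_arm, never from a script. Its arguments are lists of equal length, an entry for each row: "jaw": the closure in counts, from 0 (fully open) to 255 (shut); "dp": the shift along the tool's x, y, z in units of 800 mm (1.0 is 800 mm), a list of three; "rotation": the turn, a rotation vector about the tool's x, y, z in units of pi rad (1.0 is pi rad), a list of three. In form: {"jaw": [jaw, ...], "dp": [[dx, dy, dz], ...], "rotation": [[rx, ry, rz], ...]}. A call has 1 to 10 rows; each row shifts and turns the commanded pose from where the row before left it, along the tool's axes as they then stand; what a row does not reach is not made up. A row lasts 1/8 s, in which the tool goes at most 62.5 mm and 10.7 degrees, less where a joint would pass 70% of its speed; a pose out of reach is approached as far as the arm can. A call with a number of a shift or a turn outside -1 to 1 is refused whole. A call with a gripper value outside its range is refused whole. The fingers move at their own pace and stop on an object; "squeeze" is the grip in N (left out, the last holds). Time passes only in rows, so rows that do not move let the fingers close. It gives the time, the measured TCP pose, the force and the opening at its end, in the units of the state.
- bot.observe(): the state, without advancing time (a new reading comes with each control period).
- grab_frame(name): name is "scene" or "top"; returns the picture (420x560x3 uint8, blue, green, red); there is no depth.
- calibration(name): a dict with "camera_matrix" (3x3 intrinsics, pixels), "dist" ([k1, k2, p1, p2, k3] as OpenCV has them; the pictures are not rectified), "T" (4x4, takes a point from camera to world coordinates). Camera axes: x right, y down, z forward; pixel columns grow to the right and rows downward; lengths in m; the calibration is good to about 2 mm. A picture is of the moment at which its call begins. calibration takes no time and is no camera call.
- workorder.job_done(): hands the job in, once; it reports no verdict.
The state is a dict: "clock": time; "qpos": joint angles; "qd": joint speeds; "joint_efforts": joint torques, N m; "position": TCP position; "tool_rot": TCP orientation; "force": force on the tool from outside, world axes, zero at the start; "moment": the same for the moment, N m; "grip_width": finger opening in m.
Only numpy, scipy, OpenCV 4.12 (cv2) and the standard library are available. Lean on these libraries where they do the work, as an engineer would, in place of code of your own. Each camera call takes 0.05 s, during which the arm holds its last target. There are 200 camera calls.

TASK

Get the tube-welding jig ready for the next tube: set one V-rest down into each of the two bores of its bed, fully home, with the V in line with the jig's tube axis. Then pull the tailstock's spring-loaded ram back by its handle until the index pin lines up with the setting pointer, and finish while still holding it there, so that I can lay the tube in; do not let go. Leave the tube, the drill and the grinding disc where they are.

Things in the scene. Friction and masses are not known exactly. Their poses are not given: they have to be found in the camera images.
- jig: Fixed jig: dark steel bed 80 (x) x 410 (y, -229 to +181) x 26 mm. Origin on the bench, on the bed's centreline; y = tube axis (80 mm up) and the way the ram is pulled; z up. At -y a grey block 60 mm wide, 106 mm high, y -225 to -189, with a fixed steel cone (tip at y -165); at +y the tailstock, a grey box 60 mm wide, 106 mm high, y +78 to +168, through which the ram slides.
- bore_1 (a point): Centre of the mouth (in the bed's top face) of a round through hole, 26 mm dia with 2 mm chamfer, bed 26 mm thick, that takes a rest's shank in any turn. Axes as the jig's. The bores are 60 mm apart along its y. This one is nearer the fixed cone, whose tip ends 40 mm away along the axis.
- bore_2 (a point): Centre of the mouth (in the bed's top face) of a round through hole, 26 mm dia with 2 mm chamfer, bed 26 mm thick, that takes a rest's shank in any turn. Axes as the jig's. The bores are 60 mm apart along its y. This one is nearer the ram's cone (44 mm dia), whose tip is 40 mm away along the axis while the ram is home.
- v_rest_1_mid (a point): Either of two equal steel V-rests (0.36 kg), upright on the bench, 62 mm high: round shank 24 mm dia x 18 mm under a block head 44 (own x) x 24 (own y) x 44 mm tall; a 90-degree V 17 mm deep, 34 mm wide in the top runs along own y. This point: its centre, 31 mm above the foot; head from 13 mm below to 31 mm above it. Seated, this point is 13 mm above the bore's mouth. Either fits either bore.
- v_rest_2_mid (a point): Either of two equal steel V-rests (0.36 kg), upright on the bench, 62 mm high: round shank 24 mm dia x 18 mm under a block head 44 (own x) x 24 (own y) x 44 mm tall; a 90-degree V 17 mm deep, 34 mm wide in the top runs along own y. This point: its centre, 31 mm above the foot; head from 13 mm below to 31 mm above it. Seated, this point is 13 mm above the bore's mouth. Either fits either bore.
- ram (a joint): How far the sprung ram is pulled out of the tailstock along the jig's +y, in m: 0 = home, where the spring keeps it; hard stop at 0.070. The spring pulls it home with 6.4 N at 0 and 1.6 N more for each 10 mm (about 14.5 N at 0.050), and it runs back home when let go.
- handle: The ram's black upright grip (free to spin), 22 mm dia over its middle 24 mm, tapering to both ends, on the ram's rear end. Origin mid-grip, 135 mm above the bench; top 25 mm higher, foot 42 mm lower on a 26 mm wide block. With the ram home it stands 42 mm behind (+y) the tailstock's rear face, whose top is 29 mm lower than this point. Can be gripped from above in any turn.
- index_pin (a point): Centre of the top of the index pin, a steel pin 8 mm dia that stands 10 mm out of the dark slot in the tailstock's top and moves with the ram along the jig's y. Axes as the jig's.
- pointer_tip (a point): Tip of the setting pointer, a small brass clip over the tailstock's +x top edge whose point faces the slot, 6.5 mm beside its centreline and 6 mm lower than the pin's top. Fixed; set for the tube in hand somewhere at 36 to 58 mm of ram travel. The ram is at the mark when the pin is level with this point along the jig's y. Axes as the jig's.
- tube_mid (a point): Bystander: the polished steel tube for the next weld, 38 mm dia, 165 mm high, standing on end. This point is its centre, half-way up.
- grinding_disc: Bystander: grinding disc lying flat on the bench, 115 mm dia, 6 mm thick, 22 mm hole. Origin at the centre of its underside.
- drill: Bystander: red and black cordless drill standing on its battery, about 200 mm long and 200 mm high. Origin at the middle of the battery's underside; chuck towards its own x.
Things that resemble listed ones, but are neither listed nor needed, are in the scene too. Leave any blue or green look-alike of the part that bears v_rest_2_mid alone.

How it is judged:
On the way, in this order (a step that is already met when the one before it is completed fails the run):
1. one V-rest is fully home in a bore, its V in line with the tube axis (((horizontal distance between v_rest_1_mid and bore_1 below 0.003 m and z of v_rest_1_mid in the frame of bore_1 below 0.0155 m and angle between v_rest_1_mid's own z axis and vertical below 0.06 rad and angle between the y axis of v_rest_1_mid and the y axis of jig, either way round below 0.175 rad) or (horizontal distance between v_rest_1_mid and bore_2 below 0.003 m and z of v_rest_1_mid in the frame of bore_2 below 0.0155 m and angle between v_rest_1_mid's own z axis and vertical below 0.06 rad and angle between the y axis of v_rest_1_mid and the y axis of jig, either way round below 0.175 rad) or (horizontal distance between v_rest_2_mid and bore_1 below 0.003 m and z of v_rest_2_mid in the frame of bore_1 below 0.0155 m and angle between v_rest_2_mid's own z axis and vertical below 0.06 rad and angle between the y axis of v_rest_2_mid and the y axis of jig, either way round below 0.175 rad) or (horizontal distance between v_rest_2_mid and bore_2 below 0.003 m and z of v_rest_2_mid in the frame of bore_2 below 0.0155 m and angle between v_rest_2_mid's own z axis and vertical below 0.06 rad and angle between the y axis of v_rest_2_mid and the y axis of jig, either way round below 0.175 rad))), for 0.2 s.
2. both bores hold a V-rest, fully home and in line ((((horizontal distance between v_rest_1_mid and bore_1 below 0.003 m and z of v_rest_1_mid in the frame of bore_1 below 0.0155 m and angle between v_rest_1_mid's own z axis and vertical below 0.06 rad and angle between the y axis of v_rest_1_mid and the y axis of jig, either way round below 0.175 rad) and (horizontal distance between v_rest_2_mid and bore_2 below 0.003 m and z of v_rest_2_mid in the frame of bore_2 below 0.0155 m and angle between v_rest_2_mid's own z axis and vertical below 0.06 rad and angle between the y axis of v_rest_2_mid and the y axis of jig, either way round below 0.175 rad)) or ((horizontal distance between v_rest_1_mid and bore_2 below 0.003 m and z of v_rest_1_mid in the frame of bore_2 below 0.0155 m and angle between v_rest_1_mid's own z axis and vertical below 0.06 rad and angle between the y axis of v_rest_1_mid and the y axis of jig, either way round below 0.175 rad) and (horizontal distance between v_rest_2_mid and bore_1 below 0.003 m and z of v_rest_2_mid in the frame of bore_1 below 0.0155 m and angle between v_rest_2_mid's own z axis and vertical below 0.06 rad and angle between the y axis of v_rest_2_mid and the y axis of jig, either way round below 0.175 rad)))), for 0.2 s.
3. the ram is pulled out by its handle and stands still with the index pin at the pointer (y of index_pin in the frame of pointer_tip between -0.004 and 0.004 m and velocity of joint ram between -0.01 and 0.01 m/s and contact force between the fingers and handle above 5 N), for 0.3 s.
At the end, for the whole second after the job is handed in: Each bore holds a V-rest: within 3 mm of its axis, head at most 2.5 mm off its seat, upright, V within 10 degrees of the tube axis. Fingers hold the handle (over 5 N), index pin still and within 4 mm (half the pin) of the pointer along the slot. Tube, drill and disc within 20 mm of their places (all of step 3 and (((horizontal distance between v_rest_1_mid and bore_1 below 0.003 m and z of v_rest_1_mid in the frame of bore_1 below 0.0155 m and angle between v_rest_1_mid's own z axis and vertical below 0.06 rad and angle between the y axis of v_rest_1_mid and the y axis of jig, either way round below 0.175 rad) and (horizontal distance between v_rest_2_mid and bore_2 below 0.003 m and z of v_rest_2_mid in the frame of bore_2 below 0.0155 m and angle between v_rest_2_mid's own z axis and vertical below 0.06 rad and angle between the y axis of v_rest_2_mid and the y axis of jig, either way round below 0.175 rad)) or ((horizontal distance between v_rest_1_mid and bore_2 below 0.003 m and z of v_rest_1_mid in the frame of bore_2 below 0.0155 m and angle between v_rest_1_mid's own z axis and vertical below 0.06 rad and angle between the y axis of v_rest_1_mid and the y axis of jig, either way round below 0.175 rad) and (horizontal distance between v_rest_2_mid and bore_1 below 0.003 m and z of v_rest_2_mid in the frame of bore_1 below 0.0155 m and angle between v_rest_2_mid's own z axis and vertical below 0.06 rad and angle between the y axis of v_rest_2_mid and the y axis of jig, either way round below 0.175 rad))) and distance of each of tube_mid, grinding_disc, drill from where it was at the start of the episode below 0.02 m); the arm keeps its last pose, push and grip.
It fails at once if the tube, the drill or the grinding disc is moved from its place or knocked over (distance of any of tube_mid, grinding_disc, drill from where it was at the start of the episode above 0.02 m).
It also fails if it takes over 61 s, if anything falls off the work surface, if the arm or the gripper's body presses on something with over 40 N, if the wrist force passes 120 N, or if a joint passes its speed limit or range.

## Working session

There is one attempt and no reset: what is moved stays moved. The work goes in short steps, Python scripts to look and compute and a tool call to move; the robot and the scene stay as the last step left them, time stands still between calls to the robot, and variables do not carry over. Pictures are saved under pics/ and viewed, about 8 in all and at most 12, crops included, and the job is handed in when it is done.

Besides the shell and the picture viewer there is one more tool, called as name(argument=value, ...), one argument or row to a line, values as JSON. move_arm: Moves the arm, as the interface text tells. Shifts and turns lie within -1 to 1; 1 stands for 800 mm of shift or pi rad of turn. Its arguments: {"type":"object","properties":{"jaw":{"type":"array","items":{"type":"number"}},"dp":{"type":"array","items":{"type":"array","items":{"type":"number","minimum":-1,"maximum":1}}},"rotation":{"type":"array","items":{"type":"array","items":{"type":"number","minimum":-1,"maximum":1}}},"squeeze":{"type":"number"}},"required":["jaw","dp","rotation"]}

```bash
mkdir -p pics; python3 - <<'E'
from workcell import bot, grab_frame, calibration, workorder
import cv2,numpy as np
for n in("scene","top"):
    f=grab_frame(n); cv2.imwrite(f"pics/{n}0.png",f)
    c=calibration(n); print(n,np.round(c["camera_matrix"],1).tolist(),np.round(c["dist"],4),np.round(c["T"],4).tolist())
s=bot.observe(); print({k:np.round(v,3).tolist() for k,v in s.items()})
E
```

```text
scene [[473.1, 0.0, 277.3], [0.0, 473.1, 199.0], [0.0, 0.0, 1.0]] [-0.0515  0.      0.      0.      0.    ] [[0.4532, 0.6923, -0.5616, 1.1752], [0.8914, -0.3493, 0.2887, -0.3858], [0.0037, -0.6314, -0.7754, 0.9896], [0.0, 0.0, 0.0, 1.0]]
top [[421.2, 0.0, 279.1], [0.0, 421.2, 214.4], [0.0, 0.0, 1.0]] [-0.1171  0.      0.      0.      0.    ] [[0.0036, -0.9841, 0.1775, 0.2953], [-0.9999, -0.001, 0.0147, -0.0578], [-0.0143, -0.1776, -0.984, 1.3724], [0.0, 0.0, 0.0, 1.0]]
{'clock': 0.1, 'qpos': [-1.329, 0.522, -0.036, 1.6, 0.021, 1.021, -0.113], 'qd': [-0.002, -0.0, -0.001, 0.0, 0.001, 0.001, 0.0], 'joint_efforts': [0.003, -92.848, 1.983, -37.052, 0.018, 0.006, -0.0], 'position': [0.192, 0.595, 0.231], 'tool_rot': [-3.141, 0.0, 2.83], 'force': [0.448, 0.471, -0.566], 'moment': [0.051, 0.026, -0.075], 'grip_width': 0.085}
```

View pics/scene0.png

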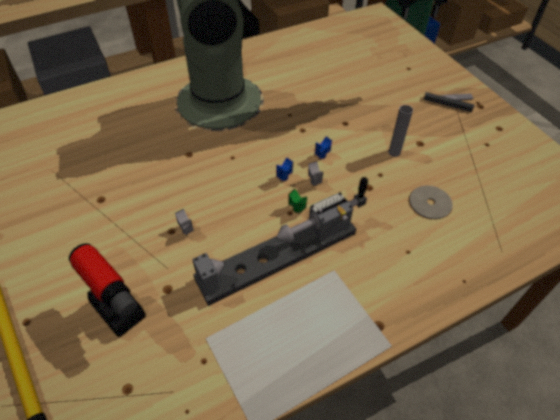

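View pics/top0.png

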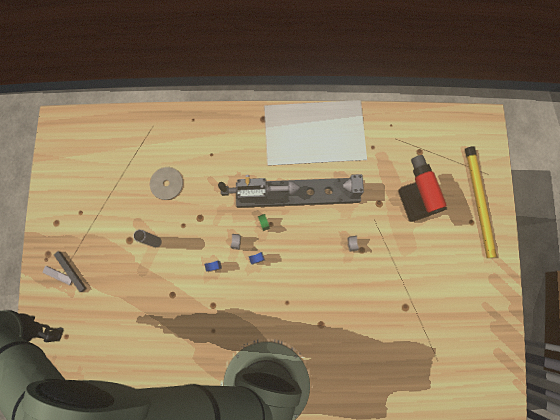

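The scene picture shows grey rests at (315,173) and (185,221), with the jig between (205,275) and (355,215). In the top picture the grey rests are at (236,241) and (353,242), the bores at about (309,191) and (328,191), and the handle at (223,188). Look-alikes in the top view are blue at (213,266) and (257,258) and green at (264,221); I choose the two grey ones. Next I take close crops.

```bash
cat > h.py <<'E'
import cv2,numpy as np
from workcell import bot, grab_frame, calibration
def w2p(n,P):
    c=calibration(n);T=np.linalg.inv(c["T"])
    r,_=cv2.Rodrigues(T[:3,:3])
    return cv2.projectPoints(np.array(P,float).reshape(-1,1,3),r,T[:3,3],np.array(c["camera_matrix"]),np.array(c["dist"]))[0].reshape(-1,2)
def p2w(n,p,z):
    c=calibration(n);T=np.array(c["T"])
    u=cv2.undistortPoints(np.array(p,float).reshape(-1,1,2),np.array(c["camera_matrix"]),np.array(c["dist"])).reshape(-1,2)
    d=np.c_[u,np.ones(len(u))]@T[:3,:3].T
    return T[:3,3]+d*((np.broadcast_to(z,len(u))-T[2,3])/d[:,2])[:,None]
def crop(f,x,y,w,h,s,name):
    cv2.imwrite(name,cv2.resize(f[y:y+h,x:x+w],None,fx=s,fy=s,interpolation=cv2.INTER_CUBIC))
E
python3 - <<'E'
from h import *
t=cv2.imread("pics/top0.png");s=cv2.imread("pics/scene0.png")
t=cv2.convertScaleAbs(t,alpha=1.3,beta=10);s=cv2.convertScaleAbs(s,alpha=1.6,beta=10)
crop(t,210,165,160,100,5,"pics/tc.png"); crop(s,165,145,220,160,3.6,"pics/sc.png")
E
```

```text
(no output)
```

View pics/tc.png

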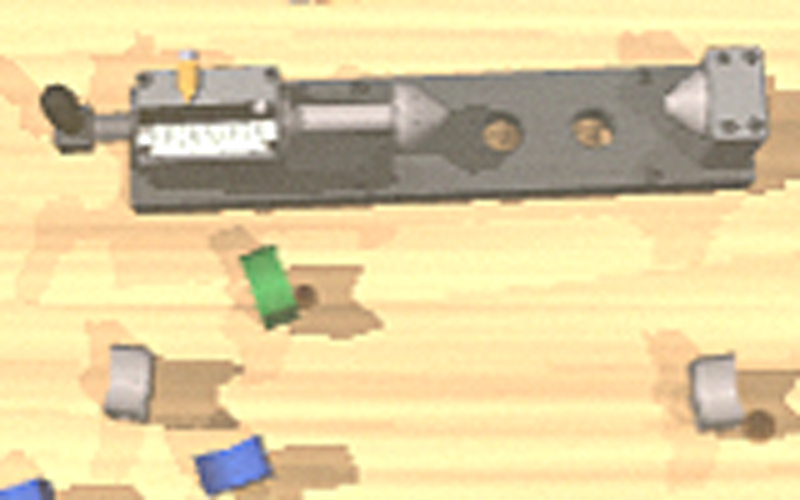

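View pics/sc.png

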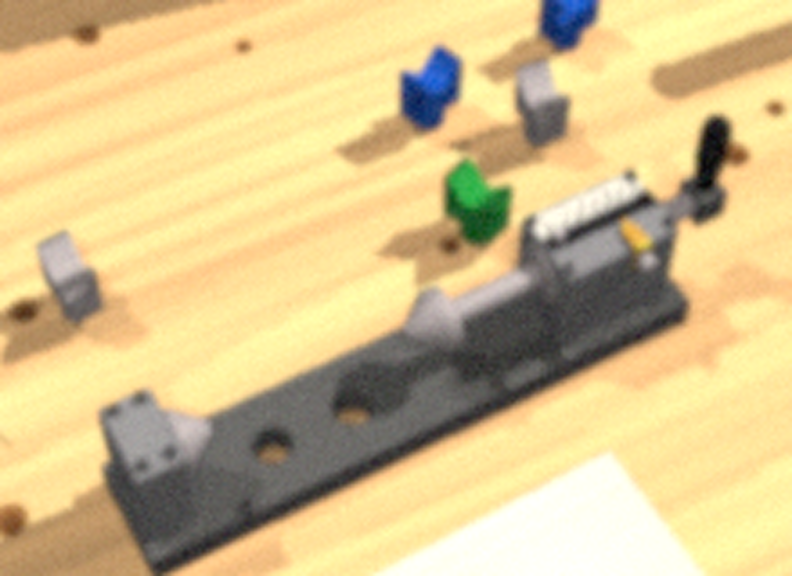

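The crops show both grey rests with V-heads: tc (128,382) and (716,392). The bores are at (502,130) and (593,128), the pin at (262,107), the pointer tip at (190,100) and the handle top at (58,100). I now fit the poses by matching model silhouettes in both views.

```bash
cat > fit.py <<'E'
from h import *
from scipy.optimize import minimize
S=4
def box(x0,x1,y0,y1,z0,z1): return np.array([[x,y,z] for x in(x0,x1) for y in(y0,y1) for z in(z0,z1)])
def cyl(r,y0,y1,zc,r1=None):
    a=np.linspace(0,2*np.pi,16); r1=r if r1 is None else r1
    return np.r_[np.c_[r*np.cos(a),0*a+y0,zc+r*np.sin(a)],np.c_[r1*np.cos(a),0*a+y1,zc+r1*np.sin(a)]]
a=np.linspace(0,2*np.pi,16)
def vpart(s):
    return np.array([[s*x,y,z] for y in(-.012,.012) for x,z in((.022,.018),(.022,.062),(.017,.062),(0,.045),(0,.018))])
REST=[np.array([[.012*np.cos(t),.012*np.sin(t),z] for t in a for z in(0,.018)]),vpart(1),vpart(-1)]
JIG=[box(-.04,.04,-.229,.181,0,.026),box(-.03,.03,-.225,-.189,0,.106),box(-.03,.03,.078,.168,0,.106)]
def mask(n,M,p,shape,off):
    x,y,t=p;R=np.array([[np.cos(t),-np.sin(t),0],[np.sin(t),np.cos(t),0],[0,0,1]])
    m=np.zeros(shape,np.uint8)
    for P in M:
        u=(w2p(n,P@R.T+[x,y,0])-off+.5)*S-.5
        cv2.fillConvexPoly(m,cv2.convexHull(np.round(u*16).astype(np.int32)),255,shift=4)
    return m
def fit(M,p0,views,pad=10,ign=None):
    dat=[]
    for n,seg in views.items():
        f=cv2.imread(seg) if isinstance(seg,str) else seg
        q=w2p(n,np.array([[p0[0],p0[1],.03]]))
        R=p0; P=np.vstack(M);c,s=np.cos(p0[2]),np.sin(p0[2])
        u=w2p(n,np.c_[p0[0]+c*P[:,0]-s*P[:,1],p0[1]+s*P[:,0]+c*P[:,1],P[:,2]])
        lo=np.floor(u.min(0)-pad).astype(int);hi=np.ceil(u.max(0)+pad).astype(int)
        g=f[lo[1]:hi[1],lo[0]:hi[0]]
        g=cv2.resize(g,None,fx=S,fy=S,interpolation=cv2.INTER_CUBIC)
        hsv=cv2.cvtColor(cv2.GaussianBlur(g,(5,5),0),cv2.COLOR_BGR2HSV)
        o=(hsv[...,1]<70).astype(np.uint8)*255
        if len(M)==3 and M is REST:
            k,l,st,ce=cv2.connectedComponentsWithStats(o); c0=(np.array(o.shape)[::-1]/2)
            b=max(range(1,k),key=lambda i:st[i,4]-5*np.linalg.norm(ce[i]-c0)); o=(l==b).astype(np.uint8)*255
        dat.append((n,o,lo))
    def cost(p):
        e=0
        for n,o,lo in dat:
            m=mask(n,M,p,o.shape,lo); w=cv2.GaussianBlur(m,(0,0),3).astype(float)-cv2.GaussianBlur(o,(0,0),3)
            e+=(w**2).sum()/m.astype(float).__pow__(2).sum()
        return e
    best=None
    for dt in(0,.15,-.15):
        sim=np.array([p0]*4,float)+[[0,0,dt]]; sim[1,0]+=.008;sim[2,1]+=.008;sim[3,2]+=.15
        r=minimize(cost,sim[0],method="Nelder-Mead",options=dict(initial_simplex=sim,xatol=1e-5,fatol=1e-6,maxiter=300))
        if best is None or r.fun<best.fun: best=r
    for n,o,lo in dat:
        m=mask(n,M,best.x,o.shape,lo); cv2.imwrite(f"pics/dbg_{n}_{int(best.x[1]*1000)}.png",cv2.merge([o,o*0,m]))
    return best.x,best.fun
E
cat > m1.py <<'E'
from fit import *
tc=lambda *q: (np.array(q)+.5)/5-.5+[210,165]
print("bores",p2w("top",tc((502,130),(593,128)),.026).round(4).tolist())
A=p2w("top",tc((128,382)),.055)[0];B=p2w("top",tc((716,392)),.055)[0]
b=p2w("top",tc((547,129)),.026)[0]
for nm,M,p in(("A",REST,[A[0],A[1],0]),("B",REST,[B[0],B[1],0]),("J",JIG,[b[0],b[1]+.095,0.03])):
    for v in({"top":"pics/top0.png"},{"scene":"pics/scene0.png"},{"top":"pics/top0.png","scene":"pics/scene0.png"}):
        x,f=fit(M,p,v); print(nm,list(v),x.round(4),round(f,3))
E
python3 m1.py
```

```text
bores [[0.6178, -0.1387, 0.026], [0.6192, -0.1986, 0.026]]
A ['top'] [ 0.4487  0.1018 -0.0963] 0.022
A ['scene'] [ 0.4502  0.1013 -0.2454] 0.048Traceback (most recent call last):
  File "m1.py", line 8, in <module>
    x,f=fit(M,p,v); print(nm,list(v),x.round(4),round(f,3))
        ~~~^^^^^^^
  File "fit.py", line 45, in fit
    r=minimize(cost,sim[0],method="Nelder-Mead",options=dict(initial_simplex=sim,xatol=1e-5,fatol=1e-6,maxiter=300))
    res = _minimize_neldermead(fun, x0, args, callback, bounds=bounds,
                               **options)
    fsim[j] = func(sim[j])
              ~~~~^^^^^^^^
    fx = function(np.copy(x), *(wrapper_args + args))
  File "fit.py", line 39, in cost
    m=mask(n,M,p,o.shape,lo); w=cv2.GaussianBlur(m,(0,0),3).astype(float)-cv2.GaussianBlur(o,(0,0),3)
  File "fit.py", line 17, in mask
    u=(w2p(n,P@R.T+[x,y,0])-off+.5)*S-.5
       ~~~^^^^^^^^^^^^^^^^^
  File "h.py", line 4, in w2p
    c=calibration(n);T=np.linalg.inv(c["T"])
ValueError: time passes only in moves, steps and waits
```

```bash
sed -i 's/from workcell import bot, grab_frame, calibration/from workcell import bot, grab_frame, calibration as _cal\nimport functools\ncalibration=functools.lru_cache(None)(_cal)/' h.py; python3 m1.py
```

```text
bores [[0.6178, -0.1387, 0.026], [0.6192, -0.1986, 0.026]]
A ['top'] [ 0.4487  0.1018 -0.0963] 0.022
A ['scene'] [ 0.4502  0.1013 -0.2454] 0.048
A ['top', 'scene'] [ 0.4492  0.1019 -0.1655] 0.086
B ['top'] [ 0.4432 -0.2725  0.0967] 0.019
B ['scene'] [ 0.4452 -0.2732  0.0286] 0.044
B ['top', 'scene'] [ 0.4439 -0.2729  0.0638] 0.073
J ['top'] [ 0.6154 -0.074   0.0415] 0.062
J ['scene'] [ 0.6156 -0.0735  0.0474] 0.503
J ['top', 'scene'] [ 0.6154 -0.0733  0.0445] 0.566
```

```bash
python3 - <<'E'
from fit import *
tc=lambda *q: (np.array(q)+.5)/5-.5+[210,165]
sc=lambda *q: (np.array(q)+.5)/3.6-.5+[165,145]
print("scene bores",p2w("scene",sc((355,401),(272,445)),.026).round(4).tolist())
print("fixed block top corners T",p2w("top",tc((706,48),(762,46),(768,135),(712,140)),.106).round(4).tolist())
print("tail top corners T",p2w("top",tc((138,70),(278,66),(280,160),(132,165)),.106).round(4).tolist())
print("pin,ptr T",p2w("top",tc((262,105),(190,102)),[.116,.110]).round(4).tolist())
print("handle top T",p2w("top",tc((58,97)),.160).round(4).tolist(),"S",p2w("scene",sc((716,120)),.160).round(4).tolist())
print("tube top",p2w("top",[(140,236)],.165).round(3), "drill",p2w("top",[(425,190)],.1).round(3))
f=lambda th:(0.6155-np.sin(th[0])*th[1],-.0737+np.cos(th[0])*th[1])
for t in(.03,.04,.044): print(t,[np.round(f((t,y)),4).tolist() for y in(-.065,-.125,.21)])
E
```

```text
scene bores [[0.619, -0.1369, 0.026], [0.625, -0.2, 0.026]]
fixed block top corners T [[0.6513, -0.2618, 0.106], [0.6528, -0.2969, 0.106], [0.5958, -0.2987, 0.106], [0.5925, -0.2638, 0.106]]
tail top corners T [[0.637, 0.0921, 0.106], [0.6394, 0.0048, 0.106], [0.5795, 0.003, 0.106], [0.5764, 0.0945, 0.106]]
pin,ptr T [[0.6119, 0.0139, 0.116], [0.6154, 0.0589, 0.11]]
handle top T [[0.6059, 0.1332, 0.16]] S [[0.6088, 0.1331, 0.16]]
tube top [[0.448 0.369 0.165]] drill [[ 0.603 -0.496  0.1  ]]
0.03 [[0.6174, -0.1387], [0.6192, -0.1986], [0.6092, 0.1362]]
0.04 [[0.6181, -0.1386], [0.6205, -0.1986], [0.6071, 0.1361]]
0.044 [[0.6184, -0.1386], [0.621, -0.1986], [0.6063, 0.1361]]
```

move_arm(
  jaw=[0],
  dp=[
    [0, 0, 0.01],
  ],
  rotation=[
    [0, 0, 0.05],
  ],
)

```text
clock: 0.22
position: [0.1919, 0.5949, 0.2233]
tool_rot: [3.141, -0.0, 2.67]
force: [-0.8, 0.2, 0.2]
grip_width: 0.0853
```

Measurements agree: jig yaw ≈ 0.042, bore_2 ≈ (0.618, -0.1385), bore_1 ≈ (0.621, -0.1985), rest A ≈ (0.449, 0.102), rest B ≈ (0.444, -0.273), travel ≈ 45 mm. Moving to rest A.

```bash
cat > go.py <<'E'
import sys,numpy as np
from scipy.spatial.transform import Rotation as R
from workcell import bot
s=bot.observe(); x,y,z,yaw=map(float,sys.argv[1:5])
c=R.from_euler("xyz",s["tool_rot"]); g=R.from_euler("xyz",[np.pi,0,yaw])
d=np.array([x,y,z])-s["position"]
print("clock",s["clock"],"pos",np.round(s["position"],4),"rot",np.round(s["tool_rot"],4),"F",np.round(s["force"],1),"w",round(float(s["grip_width"]),4),"q",np.round(s["qpos"],2))
print("dp in present axes",np.round(c.inv().apply(d)/.8,4),"in goal axes",np.round(g.inv().apply(d)/.8,4),"rot",np.round((c.inv()*g).as_rotvec()/np.pi,4), "mm",np.round(np.linalg.norm(d)*1000,1))
E
```

move_arm(
  jaw=[0, 0, 0, 0, 0, 0, 0, 0, 0, 0],
  dp=[
    [0, 0, 0],
    [0, 0, 0],
    [-0.04, -0.057, 0.0],
    [-0.04, -0.057, 0.0],
    [-0.04, -0.057, 0.0],
    [-0.04, -0.057, 0.0],
    [-0.04, -0.057, 0.0],
    [-0.04, -0.057, 0.01],
    [-0.04, -0.057, 0.02],
    [-0.04, -0.057, 0.02],
  ],
  rotation=[
    [0, 0, -0.054],
    [0, 0, -0.054],
    [0, 0, 0],
    [0, 0, 0],
    [0, 0, 0],
    [0, 0, 0],
    [0, 0, 0],
    [0, 0, 0],
    [0, 0, 0],
    [0, 0, 0],
  ],
)

```text
clock: 1.48
position: [0.399, 0.1984, 0.183]
tool_rot: [3.141, 0.0, 3.012]
force: [2.0, 0.4, -0.2]
grip_width: 0.0858
```

```bash
python3 go.py .449 .102 .1 3.01
```

```text
clock 1.475 pos [0.399  0.1984 0.183 ] rot [3.1413e+00 4.0000e-04 3.0122e+00] F [ 2.   0.4 -0.2] w 0.0858 q [-0.62  0.31  0.03  2.1  -0.01  0.73  0.86]
dp in present axes [-0.0775 -0.1115  0.1037] in goal axes [-0.0778 -0.1113  0.1037] rot [0.0001 0.0001 0.0007] mm 136.7
```

move_arm(
  jaw=[0, 0, 0, 0],
  dp=[
    [-0.039, -0.056, 0.04],
    [-0.039, -0.056, 0.04],
    [0, 0, 0.02],
    [0, 0, 0],
  ],
  rotation=[
    [0, 0, 0],
    [0, 0, 0],
    [0, 0, 0],
    [0, 0, 0],
  ],
)

```text
clock: 1.98
position: [0.4475, 0.1038, 0.1032]
tool_rot: [-3.141, -0.002, 3.011]
force: [0.2, 0.4, -0.1]
grip_width: 0.085
```

```bash
python3 go.py .449 .102 .020 3.01
```

```text
clock 1.975 pos [0.4475 0.1038 0.1032] rot [-3.1405e+00 -2.2000e-03  3.0110e+00] F [ 0.2  0.4 -0.1] w 0.085 q [-0.39  0.47  0.04  2.13 -0.04  0.54  1.12]
dp in present axes [-0.0024 -0.0018  0.104 ] in goal axes [-0.0021 -0.002   0.104 ] rot [-0.0003 -0.0007  0.0003] mm 83.2
```

move_arm(
  jaw=[0, 0, 120, 160, 190, 200, 200, 200],
  dp=[
    [-0.002, -0.002, 0.05],
    [0, 0, 0.054],
    [0, 0, 0],
    [0, 0, 0],
    [0, 0, 0],
    [0, 0, 0],
    [0, 0, 0],
    [0, 0, 0],
  ],
  rotation=[
    [0, 0, 0],
    [0, 0, 0],
    [0, 0, 0],
    [0, 0, 0],
    [0, 0, 0],
    [0, 0, 0],
    [0, 0, 0],
    [0, 0, 0],
  ],
  squeeze=20,
)

```text
clock: 2.98
position: [0.4503, 0.1028, 0.0223]
tool_rot: [3.141, 0.002, 3.012]
force: [-1.8, -1.1, 17.1]
grip_width: 0.0233
```

```bash
python3 go.py .449 .102 .020 1.44
```

```text
clock 2.975 pos [0.4503 0.1028 0.0223] rot [3.1405e+00 1.9000e-03 3.0120e+00] F [-1.8 -1.1 17.1] w 0.0233 q [-0.37  0.64  0.03  2.16 -0.05  0.34  1.13]
dp in present axes [ 0.0014 -0.0012  0.0029] in goal axes [-0.0012 -0.0014  0.0029] rot [7.000e-04 2.000e-04 5.004e-01] mm 2.8
```

move_arm(
  jaw=[0, 0, 0, 0],
  dp=[
    [0, 0, -0.002],
    [0, 0, 0],
    [0, 0, 0],
    [0, 0, 0],
  ],
  rotation=[
    [0, 0, 0],
    [0, 0, 0],
    [0, 0, 0],
    [0, 0, 0.05],
  ],
)

```text
clock: 3.48
position: [0.4495, 0.1024, 0.0225]
tool_rot: [3.141, -0.0, 2.852]
force: [0.1, -0.6, -0.4]
grip_width: 0.0856
```

move_arm(
  jaw=[0, 0, 0, 0, 0, 0, 0, 0, 0, 0],
  dp=[
    [0, 0, 0],
    [0, 0, 0],
    [0, 0, 0],
    [0, 0, 0],
    [0, 0, 0],
    [0, 0, 0],
    [0, 0, 0],
    [0, 0, 0],
    [0, 0, 0],
    [0, 0, 0],
  ],
  rotation=[
    [0, 0, 0.05],
    [0, 0, 0.05],
    [0, 0, 0.05],
    [0, 0, 0.05],
    [0, 0, 0.05],
    [0, 0, 0.05],
    [0, 0, 0.05],
    [0, 0, 0.05],
    [0, 0, 0.05],
    [0, 0, 0],
  ],
)

```text
clock: 4.72
position: [0.4494, 0.1026, 0.0224]
tool_rot: [-3.141, 0.0, 1.442]
force: [0.2, -0.2, 0.8]
grip_width: 0.0854
```

```bash
python3 go.py .4503 .1028 .022 1.44; python3 - <<'E'
from fit import *
g=grab_frame("top");cv2.imwrite("pics/top1.png",g)
h=grab_frame("scene");cv2.imwrite("pics/scene1.png",h)
crop(cv2.convertScaleAbs(h,alpha=1.5,beta=10),235,90,160,120,5,"pics/sc1.png")
E
```

```text
clock 4.725 pos [0.4494 0.1026 0.0224] rot [-3.1415e+00  5.0000e-04  1.4424e+00] F [ 0.2 -0.2  0.8] w 0.0854 q [-0.64  0.69  0.38  2.17 -0.66  0.39  0.16]
dp in present axes [0.0004 0.0011 0.0005] in goal axes [0.0004 0.0011 0.0005] rot [-0.      0.0001  0.0008] mm 1.0
```

View pics/sc1.png

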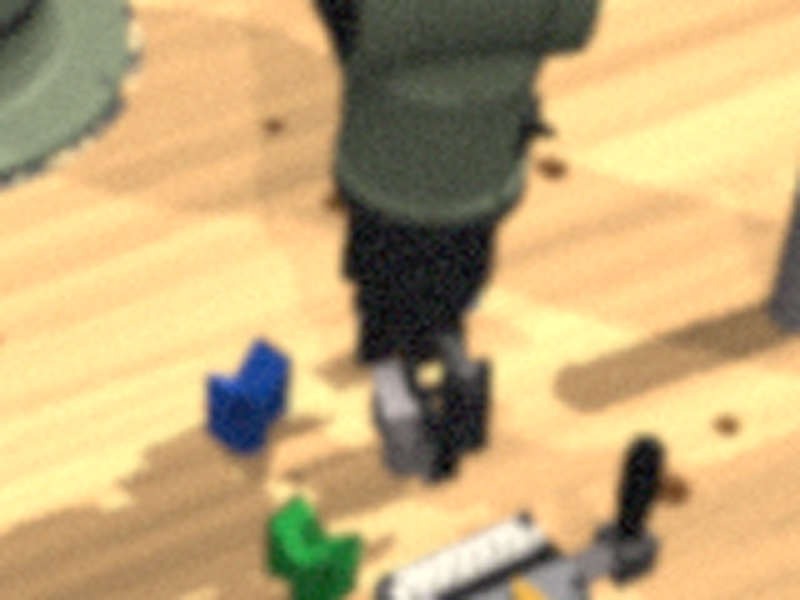

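Picture (view 5) shows the rest upright between the fingers at (405,430), with the blue and green ones clear. Gripping across the 44 mm side.

move_arm(
  jaw=[90, 110, 130, 150, 150, 150],
  dp=[
    [0, 0, 0],
    [0, 0, 0],
    [0, 0, 0],
    [0, 0, 0],
    [0, 0, 0],
    [0, 0, 0],
  ],
  rotation=[
    [0, 0, 0],
    [0, 0, 0],
    [0, 0, 0],
    [0, 0, 0],
    [0, 0, 0],
    [0, 0, 0],
  ],
  squeeze=40,
)

```text
clock: 5.58
position: [0.4496, 0.1025, 0.0226]
tool_rot: [3.141, -0.0, 1.441]
force: [0.6, -1.8, 4.9]
grip_width: 0.0436
```

move_arm(
  jaw=[150, 150, 150, 150, 150],
  dp=[
    [0, 0, -0.03],
    [0, 0, -0.05],
    [0, 0, -0.05],
    [0, 0, 0],
    [0, 0, 0],
  ],
  rotation=[
    [0, 0, 0],
    [0, 0, 0],
    [0, 0, 0],
    [0, 0, 0],
    [0, 0, -0.055],
  ],
)

```text
clock: 6.2
position: [0.4489, 0.103, 0.1257]
tool_rot: [-3.141, 0.0, 1.618]
force: [-0.2, -0.4, -5.3]
grip_width: 0.0435
```

```bash
python3 go.py .6183 -.1385 .125 1.613
```

```text
clock 6.2 pos [0.4489 0.103  0.1257] rot [-3.1407e+00  3.0000e-04  1.6180e+00] F [-0.2 -0.4 -5.3] w 0.0435 q [-0.78  0.5   0.56  2.14 -0.45  0.62  0.15]
dp in present axes [-0.3115  0.1973  0.0008] in goal axes [-0.3105  0.1988  0.0009] rot [-0.0003  0.0001  0.0016] mm 295.0
```

move_arm(
  jaw=[150, 150, 150, 150, 150, 150, 150, 150],
  dp=[
    [-0.052, 0.033, -0.03],
    [-0.052, 0.033, 0],
    [-0.052, 0.033, 0],
    [-0.052, 0.033, 0],
    [-0.052, 0.033, 0],
    [-0.052, 0.033, 0],
    [0, 0, 0.03],
    [0, 0, 0],
  ],
  rotation=[
    [0, 0, 0],
    [0, 0, 0],
    [0, 0, 0],
    [0, 0, 0],
    [0, 0, 0],
    [0, 0, 0],
    [0, 0, 0],
    [0, 0, 0],
  ],
)

```text
clock: 7.2
position: [0.6168, -0.1397, 0.1233]
tool_rot: [-3.137, -0.002, 1.613]
force: [-0.1, 0.7, -3.5]
grip_width: 0.0435
```

```bash
python3 go.py .6183 -.1385 .075 1.613
```

```text
clock 7.2 pos [ 0.6168 -0.1397  0.1233] rot [-3.1367e+00 -1.5000e-03  1.6134e+00] F [-0.1  0.7 -3.5] w 0.0435 q [-0.21  0.73  0.53  1.68 -0.46  0.86  0.56]
dp in present axes [0.0013 0.0022 0.0604] in goal axes [0.0014 0.0019 0.0604] rot [-0.0016 -0.0005  0.0001] mm 48.4
```

move_arm(
  jaw=[150, 150, 150, 150],
  dp=[
    [0.001, 0.002, 0.04],
    [0, 0, 0.04],
    [0, 0, 0],
    [0, 0, 0],
  ],
  rotation=[
    [0, 0, 0],
    [0, 0, 0],
    [0, 0, 0],
    [0, 0, 0],
  ],
)

```text
clock: 7.7
position: [0.6205, -0.1391, 0.0637]
tool_rot: [3.141, 0.0, 1.614]
force: [0.5, -0.4, -4.0]
grip_width: 0.0434
```

```bash
python3 go.py .6183 -.1385 .048 1.613; python3 - <<'E'
from h import *
h=grab_frame("scene");cv2.imwrite("pics/scene2.png",h)
s=bot.observe()["position"]
c=cv2.convertScaleAbs(h,alpha=1.5,beta=10); k=7; x0,y0=210,215
im=cv2.resize(c[y0:y0+80,x0:x0+105],None,fx=k,fy=k,interpolation=cv2.INTER_CUBIC)
a=np.linspace(0,2*np.pi,60)
def ring(cx,cy,z,r,col):
    p=(w2p("scene",np.c_[cx+r*np.cos(a),cy+r*np.sin(a),0*a+z])-[x0,y0]+.5)*k-.5
    cv2.polylines(im,[p.astype(int)],True,col,1)
for b in((.6183,-.1385),(.6209,-.1985)): ring(*b,.026,.015,(0,255,255))
ring(s[0],s[1],s[2]-.022,.012,(0,255,0)); ring(s[0],s[1],s[2]-.004,.012,(0,255,0))
cv2.imwrite("pics/sc2.png",im)
E
```

```text
clock 7.7 pos [ 0.6205 -0.1391  0.0637] rot [3.1407e+00 1.0000e-04 1.6143e+00] F [ 0.5 -0.4 -4. ] w 0.0434 q [-0.18  0.81  0.48  1.71 -0.51  0.75  0.59]
dp in present axes [ 0.0008 -0.0028  0.0196] in goal axes [ 0.0008 -0.0028  0.0196] rot [0.0003 0.     0.0004] mm 15.9
```

View pics/sc2.png

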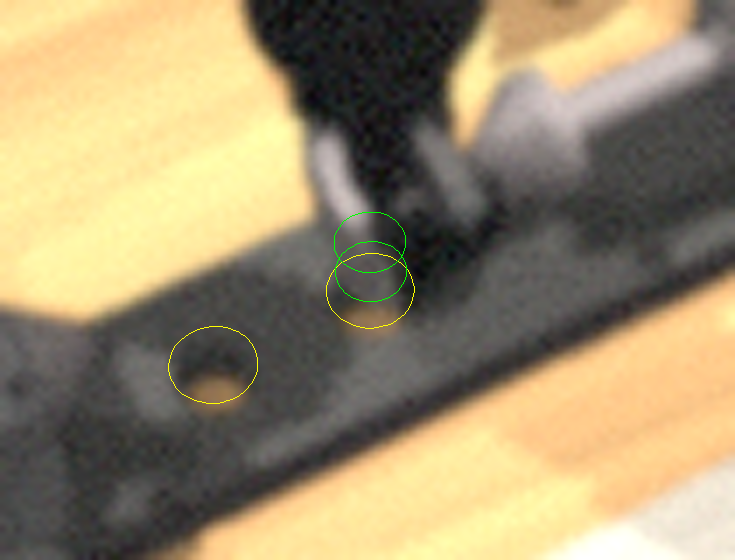

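Picture (view 6) shows the ring projections sitting on the bore edges (370,290) and (213,365), and the rest's shank just above bore_2. A settled reading follows.

move_arm(
  jaw=[150, 150],
  dp=[
    [0, 0, 0.01],
    [0, 0, 0],
  ],
  rotation=[
    [0, 0, 0],
    [0, 0, 0],
  ],
)

```text
clock: 8.0
position: [0.6199, -0.139, 0.0544]
tool_rot: [-3.141, -0.0, 1.614]
force: [-1.0, -0.5, -3.6]
grip_width: 0.0438
```

```bash
python3 go.py .6183 -.1385 .0455 1.613;sleep 0.1; python3 -c "
from workcell import *
grab_frame('top')
s=bot.observe();print(s['position'],s['qd'])"
```

```text
clock 8.0 pos [ 0.6199 -0.139   0.0544] rot [-3.1413e+00 -2.0000e-04  1.6141e+00] F [-1.  -0.5 -3.6] w 0.0438 q [-0.17  0.82  0.47  1.71 -0.51  0.74  0.6 ]
dp in present axes [ 0.0007 -0.002   0.0111] in goal axes [ 0.0007 -0.002   0.0111] rot [-0.0001 -0.0001  0.0004] mm 9.0
[ 0.62004067 -0.13905067  0.05453128] [-0.00103621 -0.0022462   0.00285756 -0.00360706  0.00038387  0.00191318
 -0.00096714]
```

move_arm(
  jaw=[150, 150, 150, 150, 150],
  dp=[
    [0.0006, -0.002, 0],
    [0, 0, 0],
    [0, 0, 0.008],
    [0, 0, 0.006],
    [0, 0, 0],
  ],
  rotation=[
    [0, 0, 0],
    [0, 0, 0],
    [0, 0, 0],
    [0, 0, 0],
    [0, 0, 0],
  ],
)

```text
clock: 8.68
position: [0.6187, -0.1398, 0.0428]
tool_rot: [3.141, 0.001, 1.613]
force: [3.3, -4.9, -6.6]
grip_width: 0.0436
```

```bash
python3 go.py .6183 -.1385 .0305 1.613
```

```text
clock 8.675 pos [ 0.6187 -0.1398  0.0428] rot [3.1411e+00 1.5000e-03 1.6134e+00] F [ 3.3 -4.9 -6.6] w 0.0436 q [-0.17  0.84  0.46  1.72 -0.52  0.71  0.61]
dp in present axes [ 0.0016 -0.0004  0.0153] in goal axes [ 0.0016 -0.0004  0.0154] rot [0.0002 0.0005 0.0001] mm 12.4
```

The shank is in the bore; the wall pushes towards +x and -y, so I follow that and go down.

move_arm(
  jaw=[150, 150, 150, 150, 150],
  dp=[
    [-0.0014, 0.0008, 0.004],
    [0, 0, 0.006],
    [0, 0, 0.005],
    [0, 0, 0],
    [0, 0, 0],
  ],
  rotation=[
    [0, 0, 0],
    [0, 0, 0],
    [0, 0, 0],
    [0, 0, 0],
    [0, 0, 0],
  ],
)

```text
clock: 9.3
position: [0.619, -0.14, 0.0311]
tool_rot: [-3.141, 0.0, 1.614]
force: [0.7, -3.2, -5.9]
grip_width: 0.0436
```

```bash
python3 go.py .6183 -.1385 .0305 1.613
```

```text
clock 9.3 pos [ 0.619  -0.14    0.0311] rot [-3.1414e+00  2.0000e-04  1.6138e+00] F [ 0.7 -3.2 -5.9] w 0.0436 q [-0.16  0.85  0.45  1.72 -0.53  0.7   0.61]
dp in present axes [ 0.0019 -0.0008  0.0007] in goal axes [ 0.0019 -0.0008  0.0007] rot [-0.0001  0.0001  0.0003] mm 1.7
```

move_arm(
  jaw=[150, 150, 150],
  dp=[
    [-0.0006, 0, 0.003],
    [0, 0, 0.001],
    [0, 0, 0],
  ],
  rotation=[
    [0, 0, 0],
    [0, 0, 0],
    [0, 0, 0],
  ],
)

```text
clock: 9.68
position: [0.6194, -0.1401, 0.0303]
tool_rot: [3.141, -0.001, 1.614]
force: [-12.2, 3.2, 37.2]
grip_width: 0.0434
```

Seated (stopped at z 0.0303 with 37 N). Releasing and going to rest B.

move_arm(
  jaw=[150, 0, 0, 0, 0, 0, 0, 0],
  dp=[
    [0, 0, -0.003],
    [0, 0, 0],
    [0, 0, 0],
    [0, 0, -0.05],
    [0, 0, -0.06],
    [0, 0, -0.03],
    [0.0, -0.05, 0],
    [0, 0, 0],
  ],
  rotation=[
    [0, 0, 0],
    [0, 0, 0],
    [0, 0, 0],
    [0, 0, 0],
    [0, 0, 0],
    [0, 0, 0],
    [0, 0, 0],
    [0, 0, 0],
  ],
)

```text
clock: 10.68
position: [0.5772, -0.1422, 0.1428]
tool_rot: [-3.141, -0.001, 1.613]
force: [0.7, -0.2, -0.3]
grip_width: 0.0854
```

```bash
python3 go.py .444 -.273 .15 3.207; python3 - <<'E'
from fit import *
h=grab_frame("scene");cv2.imwrite("pics/scene3.png",h)
t=grab_frame("top");cv2.imwrite("pics/top3.png",t)
for v in({"top":t},{"scene":h}):
    x,f=fit(REST,[.444,-.273,.06],v); print(list(v),x.round(4),round(f,3))
E
```

```text
clock 10.675 pos [ 0.5772 -0.1422  0.1428] rot [-3.1408e+00 -7.0000e-04  1.6127e+00] F [ 0.7 -0.2 -0.3] w 0.0854 q [-0.23  0.65  0.55  1.78 -0.44  0.83  0.58]
dp in present axes [-0.1563 -0.1733 -0.009 ] in goal axes [ 0.1769 -0.1522 -0.009 ] rot [-0.000e+00 -4.000e-04 -5.075e-01] mm 186.8
['top'] [ 0.4432 -0.2725  0.0976] 0.016
['scene'] [ 0.4453 -0.2729  0.0428] 0.042
```

move_arm(
  jaw=[0, 0, 0, 0, 0, 0, 0, 0, 0, 0],
  dp=[
    [-0.039, -0.0433, 0],
    [-0.039, -0.0433, 0],
    [-0.039, -0.0433, 0],
    [-0.039, -0.0433, 0],
    [0, 0, 0.01],
    [0, 0, 0.01],
    [0, 0, 0.01],
    [0, 0, 0.01],
    [0, 0, 0.01],
    [0, 0, 0],
  ],
  rotation=[
    [0, 0, 0],
    [0, 0, 0],
    [0, 0, 0],
    [0, 0, 0],
    [0, 0, 0.055],
    [0, 0, 0.055],
    [0, 0, 0.055],
    [0, 0, 0.055],
    [0, 0, 0.055],
    [0, 0, 0.055],
  ],
)

```text
clock: 12.02
position: [0.4467, -0.2727, 0.1018]
tool_rot: [-3.141, 0.001, 0.572]
force: [-0.4, 0.4, -0.4]
grip_width: 0.0857
```

move_arm(
  jaw=[0, 0, 0, 0],
  dp=[
    [0, 0, 0],
    [0, 0, 0],
    [0, 0, 0],
    [0, 0, 0],
  ],
  rotation=[
    [0, 0, 0.055],
    [0, 0, 0.055],
    [0, 0, 0.052],
    [0, 0, 0],
  ],
)

```text
clock: 12.52
position: [0.4467, -0.2727, 0.102]
tool_rot: [3.141, 0.001, 0.07]
force: [-0.1, 1.1, 1.1]
grip_width: 0.0856
```

```bash
python3 go.py .4441 -.2727 .022 0.07
```

```text
clock 12.525 pos [ 0.4467 -0.2727  0.102 ] rot [3.1409e+00 9.0000e-04 7.0200e-02] F [-0.1  1.1  1.1] w 0.0856 q [-0.17  0.77  0.9   2.   -0.85  0.8  -0.26]
dp in present axes [-0.0032 -0.0004  0.1001] in goal axes [-0.0033 -0.0003  0.1001] rot [0.0002 0.0003 0.0001] mm 80.1
```

move_arm(
  jaw=[0, 0, 120, 160, 190, 200, 200],
  dp=[
    [-0.0032, 0, 0.05],
    [0, 0, 0.05],
    [0, 0, 0],
    [0, 0, 0],
    [0, 0, 0],
    [0, 0, 0],
    [0, 0, 0],
  ],
  rotation=[
    [0, 0, 0],
    [0, 0, 0],
    [0, 0, 0],
    [0, 0, 0],
    [0, 0, 0],
    [0, 0, 0],
    [0, 0, 0],
  ],
  squeeze=20,
)

```text
clock: 13.4
position: [0.4443, -0.2732, 0.0237]
tool_rot: [3.141, -0.002, 0.069]
force: [-1.3, 0.9, 11.1]
grip_width: 0.0234
```

move_arm(
  jaw=[0, 0, 0, 0, 0, 0, 0, 0, 0, 0],
  dp=[
    [0, 0, 0],
    [0, 0, 0],
    [0, 0, 0],
    [0, 0, 0],
    [0, 0, 0],
    [0, 0, 0],
    [0, 0, 0],
    [0, 0, 0],
    [0, 0, 0],
    [0, 0, 0],
  ],
  rotation=[
    [0, 0, 0],
    [0, 0, 0],
    [0, 0, 0],
    [0, 0, -0.055],
    [0, 0, -0.055],
    [0, 0, -0.055],
    [0, 0, -0.055],
    [0, 0, -0.055],
    [0, 0, -0.055],
    [0, 0, -0.055],
  ],
)

```text
clock: 14.65
position: [0.4435, -0.2729, 0.0225]
tool_rot: [-3.142, 0.0, 1.283]
force: [-0.2, -0.3, -0.9]
grip_width: 0.0852
```

move_arm(
  jaw=[0, 0, 0, 90, 110, 130, 150, 150, 150],
  dp=[
    [0, 0, 0],
    [0, 0, 0],
    [0, 0, 0],
    [0, 0, 0],
    [0, 0, 0],
    [0, 0, 0],
    [0, 0, 0],
    [0, 0, 0],
    [0, 0, 0],
  ],
  rotation=[
    [0, 0, -0.055],
    [0, 0, -0.055],
    [0, 0, -0.005],
    [0, 0, 0],
    [0, 0, 0],
    [0, 0, 0],
    [0, 0, 0],
    [0, 0, 0],
    [0, 0, 0],
  ],
  squeeze=40,
)

```text
clock: 15.78
position: [0.4437, -0.2729, 0.0225]
tool_rot: [3.141, 0.0, 1.639]
force: [0.8, 0.7, 1.6]
grip_width: 0.0439
```

```bash
python3 go.py .6215 -.200 .125 1.613
```

```text
clock 15.775 pos [ 0.4437 -0.2729  0.0225] rot [3.1415 0.     1.639 ] F [0.8 0.7 1.6] w 0.0439 q [ 0.17  0.73  0.36  2.02 -0.54  0.48  1.01]
dp in present axes [ 0.0757  0.2279 -0.1281] in goal axes [ 0.0816  0.2259 -0.1281] rot [ 0.     -0.      0.0083] mm 217.8
```

move_arm(
  jaw=[150, 150, 150, 150, 150, 150, 150, 150, 150, 150],
  dp=[
    [0, 0, -0.03],
    [0, 0, -0.05],
    [0, 0, -0.05],
    [0.0204, 0.0565, -0.02],
    [0.0204, 0.0565, 0],
    [0.0204, 0.0565, 0],
    [0.0204, 0.0565, 0],
    [0, 0, 0.05],
    [0, 0, 0.04],
    [0, 0, 0],
  ],
  rotation=[
    [0, 0, 0],
    [0, 0, 0],
    [0, 0, 0.0083],
    [0, 0, 0],
    [0, 0, 0],
    [0, 0, 0],
    [0, 0, 0],
    [0, 0, 0],
    [0, 0, 0],
    [0, 0, 0],
  ],
)

```text
clock: 17.02
position: [0.6197, -0.1995, 0.0681]
tool_rot: [-3.137, -0.001, 1.613]
force: [-0.9, -0.5, -3.9]
grip_width: 0.0433
```

```bash
python3 -c "
from workcell import *
grab_frame('top')"; python3 go.py .6217 -.1998 .055 1.613
```

```text
clock 17.075 pos [ 0.6208 -0.2001  0.07  ] rot [-3.1395e+00 -3.0000e-04  1.6127e+00] F [ 0.6  0.5 -3.5] w 0.0434 q [-0.08  0.82  0.48  1.65 -0.5   0.79  0.67]
dp in present axes [0.0003 0.0012 0.0188] in goal axes [0.0003 0.0012 0.0188] rot [-0.0007 -0.0001 -0.0001] mm 15.1
```

move_arm(
  jaw=[150, 150, 150, 150],
  dp=[
    [0, 0, 0.018],
    [0, 0, 0],
    [0, 0, 0],
    [0, 0, 0],
  ],
  rotation=[
    [0, 0, 0],
    [0, 0, 0],
    [0, 0, 0],
    [0, 0, 0],
  ],
)

```text
clock: 17.58
position: [0.6218, -0.2001, 0.0566]
tool_rot: [3.141, 0.0, 1.613]
force: [0.2, 0.4, -4.0]
grip_width: 0.0435
```

```bash
python3 go.py .6215 -.2000 .043 1.613
```

```text
clock 17.575 pos [ 0.6218 -0.2001  0.0566] rot [3.1409e+00 2.0000e-04 1.6130e+00] F [ 0.2  0.4 -4. ] w 0.0435 q [-0.07  0.84  0.47  1.66 -0.51  0.77  0.68]
dp in present axes [ 0.0002 -0.0003  0.017 ] in goal axes [ 0.0002 -0.0003  0.017 ] rot [ 0.0002  0.0001 -0.    ] mm 13.6
```

move_arm(
  jaw=[150, 150, 150, 150],
  dp=[
    [0, 0, 0.008],
    [0, 0, 0.007],
    [0, 0, 0.003],
    [0, 0, 0],
  ],
  rotation=[
    [0, 0, 0],
    [0, 0, 0],
    [0, 0, 0],
    [0, 0, 0],
  ],
)

```text
clock: 18.08
position: [0.6214, -0.2001, 0.0414]
tool_rot: [-3.141, -0.0, 1.613]
force: [0.9, -1.0, -3.4]
grip_width: 0.0432
```

Entering freely, with almost no side force. Going down to the seat.

move_arm(
  jaw=[150, 150, 150, 150, 150, 150],
  dp=[
    [0, 0, 0.007],
    [0, 0, 0.006],
    [0, 0, 0.003],
    [0, 0, 0.002],
    [0, 0, 0],
    [0, 0, 0],
  ],
  rotation=[
    [0, 0, 0],
    [0, 0, 0],
    [0, 0, 0],
    [0, 0, 0],
    [0, 0, 0],
    [0, 0, 0],
  ],
)

```text
clock: 18.82
position: [0.6219, -0.2001, 0.0301]
tool_rot: [3.14, -0.001, 1.613]
force: [-16.0, 7.8, 47.8]
grip_width: 0.0437
```

Seated at z 0.030, like the first. Releasing, rising, then turning towards the handle.

move_arm(
  jaw=[150, 0, 0, 0, 0, 0, 0, 0, 0, 0],
  dp=[
    [0, 0, -0.004],
    [0, 0, 0],
    [0, 0, 0],
    [0, 0, -0.05],
    [0, 0, -0.06],
    [0, 0, -0.06],
    [0, 0, -0.04],
    [0.06, 0, 0],
    [0.06, 0, 0],
    [0.06, 0, 0],
  ],
  rotation=[
    [0, 0, 0],
    [0, 0, 0],
    [0, 0, 0],
    [0, 0, 0],
    [0, 0, 0],
    [0, 0, 0],
    [0, 0, 0],
    [0, 0, 0],
    [0, 0, 0],
    [0, 0, 0],
  ],
)

```text
clock: 20.08
position: [0.6153, -0.0547, 0.1984]
tool_rot: [3.142, -0.0, 1.613]
force: [0.6, 0.2, 0.7]
grip_width: 0.0855
```

move_arm(
  jaw=[0, 0, 0, 0, 0, 0, 0, 0, 0, 0],
  dp=[
    [0.06, 0, 0],
    [0.06, 0, 0],
    [0.06, 0, 0],
    [0.057, 0, 0],
    [0, 0, 0],
    [0, 0, 0],
    [0, 0, 0],
    [0, 0, 0],
    [0, 0, 0],
    [0, 0, 0],
  ],
  rotation=[
    [0, 0, 0],
    [0, 0, 0],
    [0, 0, -0.05],
    [0, 0, -0.055],
    [0, 0, -0.055],
    [0, 0, -0.055],
    [0, 0, -0.055],
    [0, 0, -0.055],
    [0, 0, -0.055],
    [0, 0, -0.055],
  ],
)

```text
clock: 21.32
position: [0.6003, 0.1323, 0.1983]
tool_rot: [-3.141, -0.0, 2.985]
force: [0.4, 0.4, -0.7]
grip_width: 0.0857
```

```bash
python3 go.py .6065 .134 .21 3.183; python3 - <<'E'
from h import *
h=grab_frame("scene");cv2.imwrite("pics/scene4.png",h);t=grab_frame("top");cv2.imwrite("pics/top4.png",t)
c=lambda f,x,y,w,hh,k:cv2.resize(cv2.convertScaleAbs(f,alpha=1.5,beta=10)[y:y+hh,x:x+w],None,fx=k,fy=k,interpolation=cv2.INTER_CUBIC)
cv2.imwrite("pics/sc4.png",c(h,195,145,190,145,4.2))
E
```

```text
clock 21.325 pos [0.6003 0.1323 0.1983] rot [-3.1414e+00 -1.0000e-04  2.9851e+00] F [ 0.4  0.4 -0.7] w 0.0857 q [-0.47  0.55  0.23  1.67 -0.15  0.94  1.23]
dp in present axes [-0.0073  0.0033 -0.0147] in goal axes [-0.0078  0.0018 -0.0147] rot [-0.0001 -0.     -0.063 ] mm 13.4
```

View pics/sc4.png

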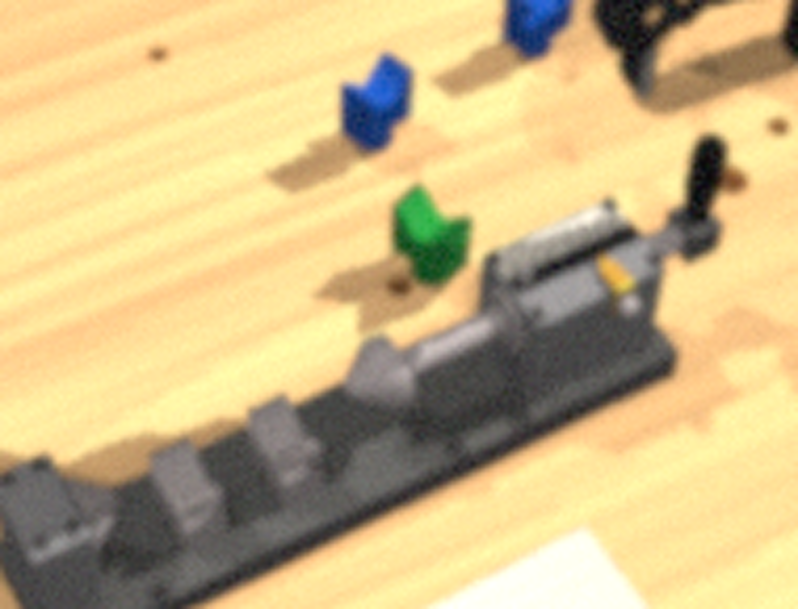

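View 7 shows both rests seated side by side at (185,480) and (285,435), V's in line, and the handle free at (708,180). Next comes the handle grip.

move_arm(
  jaw=[0, 0, 0, 0],
  dp=[
    [0, 0, 0],
    [0, 0, 0],
    [-0.0083, 0.0012, 0],
    [0, 0, 0],
  ],
  rotation=[
    [0, 0, -0.04],
    [0, 0, -0.023],
    [0, 0, 0],
    [0, 0, 0],
  ],
)

```text
clock: 21.92
position: [0.6074, 0.1337, 0.1983]
tool_rot: [-3.141, 0.0, -3.109]
force: [0.2, -0.6, 0.4]
grip_width: 0.0853
```

move_arm(
  jaw=[0, 0, 0, 0],
  dp=[
    [0, 0, 0.05],
    [0, 0, 0.035],
    [0, 0, 0.019],
    [0, 0, 0],
  ],
  rotation=[
    [0, 0, 0],
    [0, 0, 0],
    [0, 0, 0],
    [0, 0, 0],
  ],
)

```text
clock: 22.42
position: [0.6067, 0.1335, 0.1148]
tool_rot: [-3.141, -0.001, -3.107]
force: [-0.2, -0.4, 0.2]
grip_width: 0.0853
```

move_arm(
  jaw=[100, 140, 170, 200, 220, 220, 220],
  dp=[
    [0, 0, 0],
    [0, 0, 0],
    [0, 0, 0],
    [0, 0, 0],
    [0, 0, 0],
    [0, 0, 0],
    [0, 0, 0],
  ],
  rotation=[
    [0, 0, 0],
    [0, 0, 0],
    [0, 0, 0],
    [0, 0, 0],
    [0, 0, 0],
    [0, 0, 0],
    [0, 0, 0],
  ],
  squeeze=60,
)

```text
clock: 23.3
position: [0.6071, 0.134, 0.1159]
tool_rot: [3.141, 0.001, -3.106]
force: [-2.1, 0.9, 7.0]
grip_width: 0.0206
```

```bash
python3 go.py .6065 .134 .115 3.183
```

```text
clock 23.3 pos [0.6071 0.134  0.1159] rot [ 3.1410e+00  6.0000e-04 -3.1055e+00] F [-2.1  0.9  7. ] w 0.0206 q [-0.42  0.66  0.16  1.71 -0.14  0.78  1.41]
dp in present axes [ 0.0008 -0.      0.0011] in goal axes [0.0008 0.     0.0011] rot [ 0.0002  0.0002 -0.0017] mm 1.1
```

move_arm(
  jaw=[220, 220, 220, 220, 220, 220, 220, 220, 220, 220],
  dp=[
    [0, 0.005, 0],
    [0, 0.01, 0],
    [0, 0.01, 0],
    [0, 0.01, 0],
    [0, 0.01, 0],
    [0, 0.007, 0],
    [0, 0, 0],
    [0, 0, 0],
    [0, 0, 0],
    [0, 0, 0],
  ],
  rotation=[
    [0, 0, 0],
    [0, 0, 0],
    [0, 0, 0],
    [0, 0, 0],
    [0, 0, 0],
    [0, 0, 0],
    [0, 0, 0],
    [0, 0, 0],
    [0, 0, 0],
    [0, 0, 0],
  ],
)

```text
clock: 24.55
position: [0.6055, 0.1727, 0.1158]
tool_rot: [-3.139, -0.0, -3.107]
force: [-3.9, -12.3, 10.1]
grip_width: 0.0202
```

```bash
python3 go.py .6065 .179 .115 3.183; python3 - <<'E'
from h import *
h=grab_frame("scene");cv2.imwrite("pics/scene5.png",h);t=grab_frame("top");cv2.imwrite("pics/top5.png",t)
c=lambda f,x,y,w,hh,k:cv2.resize(cv2.convertScaleAbs(f,alpha=1.5,beta=10)[y:y+hh,x:x+w],None,fx=k,fy=k,interpolation=cv2.INTER_CUBIC)
cv2.imwrite("pics/sc5.png",np.vstack([c(h,295,175,75,50,8),np.zeros((8,600,3),np.uint8),c(t,215,170,75,24,8)]))
E
```

```text
clock 24.55 pos [0.6055 0.1727 0.1158] rot [-3.1391e+00 -4.0000e-04 -3.1075e+00] F [ -3.9 -12.3  10.1] w 0.0202 q [-0.48  0.67  0.17  1.69 -0.14  0.79  1.35]
dp in present axes [-0.0016  0.0078  0.001 ] in goal axes [-0.0016  0.0078  0.001 ] rot [-0.0008 -0.0001 -0.0023] mm 6.4
```

View pics/sc5.png

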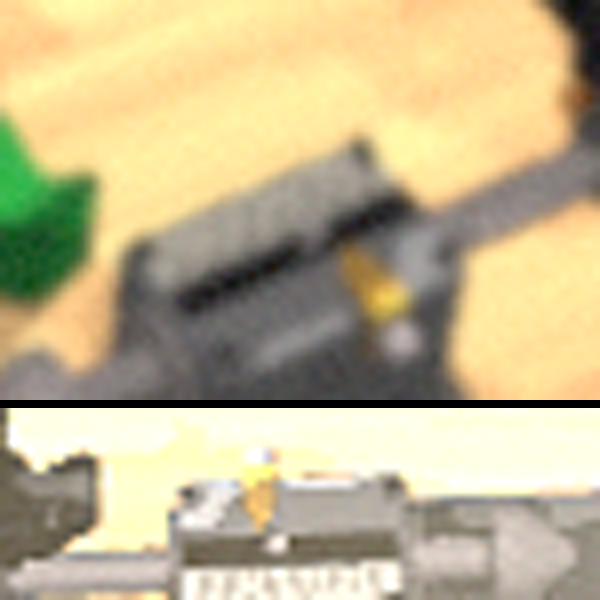

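View 8: in the top part the pin is at (277,541) and the pointer tip at (260,525). In the scene part the pin is at about (316,240) and the tip at (343,250). The pin is still short of the pointer.

```bash
python3 - <<'E'
from h import *
R=np.array([[np.cos(.042),np.sin(.042)],[-np.sin(.042),np.cos(.042)]])
o=np.array([.619,-.140])
def J(n,p,z): w=p2w(n,p,z)[:,:2]-o; return (w@R.T*1000+[0,-65]).round(1).tolist()
top=lambda *q:(np.array(q)-[0,408]+.5)/8-.5+[215,170]
sc=lambda *q:(np.array(q)+.5)/8-.5+[295,175]
print("top pin,tip",J("top",top((277,541),(260,527)),[.116,.110]))
print("scene pin,tip",J("scene",sc((316,240),(343,250)),[.116,.110]))
tc=lambda *q: (np.array(q)+.5)/5-.5+[210,165]
print("top0 pin,tip",J("top",tc((262,105),(190,102)),[.116,.110]))
# where a pin top/tip at jig (0|6.5, y) projects: clear enlarged overlay
t=cv2.imread("pics/top5.png");h=cv2.imread("pics/scene5.png")
def W(x,y,z): v=R.T@np.array([x,y+65])/1000+0; a=R.T@np.array([x/1000,(y+65)/1000]); return [o[0]+a[0],o[1]+a[1],z]
out=[]
for n,f,(x0,y0) in(("scene",h,(320,185)),("top",t,(232,172))):
    im=cv2.resize(cv2.convertScaleAbs(f,alpha=1.4,beta=5)[y0:y0+22,x0:x0+40],None,fx=20,fy=13*20//13,interpolation=cv2.INTER_CUBIC)
    im=cv2.resize(im,(520,286))
    k=13
    for y in(120,125,130,135):
        a,b=((w2p(n,[W(0,y,.116),W(6.5,y,.110)])-[x0,y0]+.5)*k-.5).astype(int)
        cv2.circle(im,tuple(map(int,a)),2,(255,0,255),-1);cv2.circle(im,tuple(map(int,b)),2,(0,255,0) if y!=130 else (255,255,0),-1)
    out.append(im)
cv2.imwrite("pics/ov5.png",np.vstack(out))
E
```

```text
top pin,tip [[-0.8, 128.6], [6.6, 135.5]]
scene pin,tip [[6.9, 126.3], [10.3, 134.4]]
top0 pin,tip [[-0.6, 89.1], [4.8, 133.9]]
```

View pics/ov5.png

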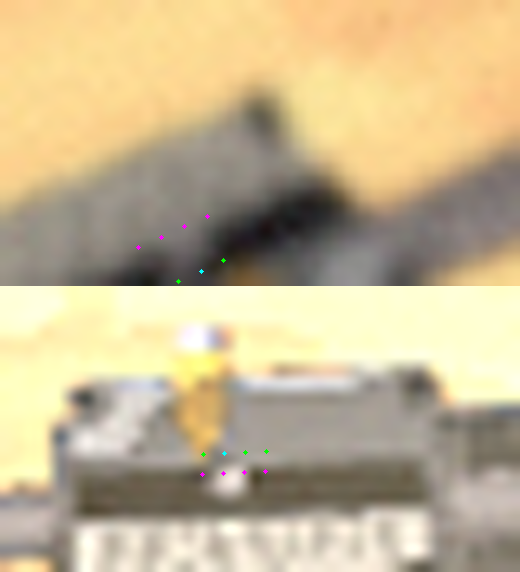

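Top view gives 6.3–6.9 mm still to go (45 mm total, matching the first estimate). Pulling 6.6 mm more.

move_arm(
  jaw=[220, 220, 220, 220, 220, 220],
  dp=[
    [0, 0.004, 0],
    [0, 0.0043, 0],
    [0, 0, 0],
    [0, 0, 0],
    [0, 0, 0],
    [0, 0, 0],
  ],
  rotation=[
    [0, 0, 0],
    [0, 0, 0],
    [0, 0, 0],
    [0, 0, 0],
    [0, 0, 0],
    [0, 0, 0],
  ],
)

```text
clock: 25.4
position: [0.6052, 0.1791, 0.1158]
tool_rot: [-3.139, -0.001, -3.108]
force: [-4.9, -13.6, 11.1]
grip_width: 0.0206
```

```bash
python3 - <<'E'
from h import *
h=grab_frame("scene");cv2.imwrite("pics/scene6.png",h);t=grab_frame("top");cv2.imwrite("pics/top6.png",t)
c=lambda f,x,y,w,hh,k:cv2.resize(cv2.convertScaleAbs(f,alpha=1.5,beta=10)[y:y+hh,x:x+w],None,fx=k,fy=k,interpolation=cv2.INTER_CUBIC)
a=c(h,315,185,40,28,15);b=c(t,230,174,40,18,15)
cv2.imwrite("pics/sc6.png",np.vstack([a[:300],b[:270]]))
# pin shift in jig y top5->top6 by brightness of slot row
for n in("top5","top6"):
    g=cv2.imread(f"pics/{n}.png",0)[184:190,236:264].astype(float); print(n,g.max(0).astype(int).tolist())
E
python3 go.py .6065 .179 .115 3.183
```

```text
top5 [110, 129, 158, 152, 153, 142, 107, 112, 114, 114, 118, 120, 113, 152, 143, 112, 112, 111, 113, 112, 112, 113, 111, 113, 138, 139, 140, 145]
top6 [113, 135, 148, 110, 109, 113, 110, 110, 115, 113, 115, 149, 131, 111, 111, 115, 115, 112, 113, 112, 112, 113, 110, 113, 136, 144, 142, 144]
clock 25.5 pos [0.6052 0.1791 0.1158] rot [-3.1389e+00 -5.0000e-04 -3.1077e+00] F [ -4.7 -13.3  11.2] w 0.0203 q [-0.49  0.67  0.17  1.68 -0.14  0.8   1.34]
dp in present axes [-0.0016 -0.0002  0.001 ] in goal axes [-0.0016 -0.0002  0.001 ] rot [-0.0009 -0.0002 -0.0024] mm 1.5
```

View pics/sc6.png

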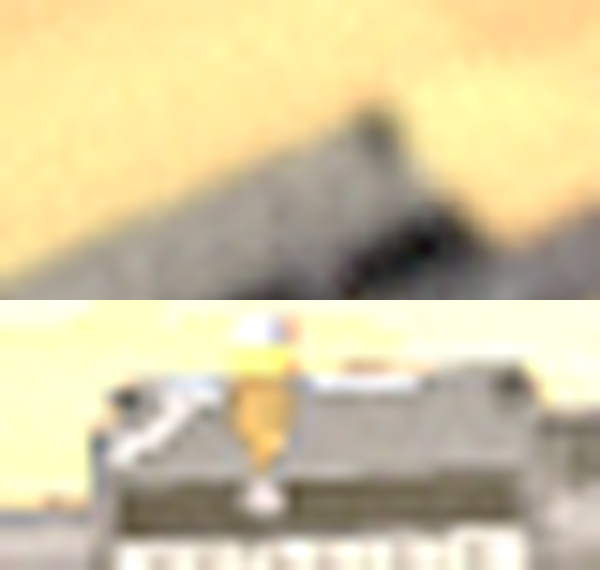

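View 10: the pin (264,493) stands directly under the pointer tip (261,470), within about 1 mm. I hold briefly, then hand in.

move_arm(
  jaw=[220, 220, 220, 220],
  dp=[
    [0, 0, 0],
    [0, 0, 0],
    [0, 0, 0],
    [0, 0, 0],
  ],
  rotation=[
    [0, 0, 0],
    [0, 0, 0],
    [0, 0, 0],
    [0, 0, 0],
  ],
)

```text
clock: 26.0
position: [0.6052, 0.1791, 0.1158]
tool_rot: [-3.139, -0.001, -3.108]
force: [-4.8, -13.8, 10.9]
grip_width: 0.0201
```

```bash
python3 -c "
from workcell import workorder
print(workorder.job_done())"
```

```text
the job is handed in; nothing more can be done
None
```

The jig is ready and the job was handed in at about 26 s of the 61 s allowed; no verdict came back. Both grey V-rests are in their bores, and the gripper is still holding the ram at the pointer.

- **V-rests:** both stopped at the same height (tool z 0.030 m) against a firm push of 37 N and 48 N. The picture taken afterwards shows them upright with their V's along the tube axis. I did not measure the remaining gap or angle numerically.
- **Ram:** it is pulled out about 45 mm and standing still, with about 13.8 N of spring pull on the gripper, as expected at that travel. The gripper is set to squeeze the handle with 60 N.
- **Index pin:** in the last top picture it is within about 1 mm of the pointer tip along the slot. The last scene-camera crop missed the pin. An earlier one had put it about 1.5 mm further from the pointer than the top camera did, but I could not read it well there, so I relied on the top camera.
- **Tube, drill and grinding disc:** the arm stayed clear of them and I saw no sign of contact, but I did not re-measure their positions at the end.

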